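# Clear the kiln lid and hold it cracked open

## Robot

A 7-joint arm with a two-finger parallel gripper is mounted at the origin on the work surface. World frame = base frame: x ahead of the robot, y to its left, z up, the work surface at z = 0. Lengths are in mm, angles in rad, forces in N, time in s.
With the tool pointing down it reaches from about 400 to 875 mm from the base axis. Payload 4.4 kg.
Tool frame: the origin (TCP) lies at the very end of the fingers, on their centre line; the grasp point (between the pads) lies 19 mm behind it; z points along the fingers, y is the line along which they close (so a half turn about z gives the same grasp; the last joint's range is limited). The gripper opens to 85 mm and grips with 20 to 120 N. Pads are 22 mm wide; open, the fingers measure 114 mm over their backs; the gripper's body (76 mm by 85 mm) begins 54 mm behind the grasp point. The pads swing forward as they close: fully open they stand 13 mm farther back than shut.
Start: joints at [1.282, 0.628, 0.038, 1.517, -0.027, 0.996, -0.02], TCP at [143.652, -633.942, 231.313] pointing down, gripper open.
Joint ranges: [-3.06, 3.06], [-0.37, 2.12], [-1.25, 1.32], [0.18, 2.47], [-1.1, 4.24], [0.23, 1.98], [-2.94, 2.94]. Speed limits (rad/s): [2.57, 2.57, 3.14, 3.14, 3.14, 3.14, 3.14].

## Interface

Orientations are given as [roll, pitch, yaw] about the fixed x, y, z axes, in that order (R = Rz(yaw) Ry(pitch) Rx(roll)).
In Python, from cell import status, get_image, ctrl, models gives the robot as it stands.
- The arm moves only by the shell command python3 -m handwheel 'ROWS' [OPENING]. ROWS is JSON, a list of rows, each an object with "delta_pos": the shift along the world's x, y, z in cm, a list of three; "yaw": the turn about the world's z in rad. A call has 1 to 10 rows; each row shifts and turns the commanded pose from where the row before left it; what a row does not reach is not made up. A row lasts 1/12 s, in which the tool goes at most 41.7 mm and 7.16 degrees, less where a joint would pass 70% of its speed; a pose out of reach is approached as far as the arm can. A call is refused whole if a number of a shift passes 4.17 or a number of a turn 0.125, either way. A call with a gripper value outside its range is refused whole. OPENING is the opening, from -1 (shut) to 1 (fully open), set as the call begins (- or left out, the last holds). The fingers move at their own pace and stop on an object; the grip force is fixed at half the most. Time passes only in rows, so rows that do not move let the fingers close. It gives the time, the measured TCP pose, the force, the opening and the grip force at its end, in the units of the state.
- status.read_state(): the state, without advancing time (a new reading comes with each control period).
- get_image(name): name is "scene" or "top" or "wrist"; returns a dict with "color" (480x640x3 uint8, red, green, blue), "z_map" (480x640 float32, mm along the optical axis (not along the pixel's ray), 0 where there is no reading), "fx", "fy", "cx", "cy" (pixels), "position" and "rotation" of the camera in the world; the wrist camera has in their place "hand_eye" (4x4, takes a point from camera to tool coordinates, whose origin is the TCP and whose axes are the flange's). Camera axes: x right, y up, looking along -z (the intrinsics and any distortion apply to the point x, -y, -z); pixel columns grow to the right and rows downward; lengths in mm; the calibration is good to about 2 mm. The wrist camera is an equidistant fisheye: a pixel r from the principal point sees the ray r / f radians off the axis. A picture is of the moment at which its call begins: read the wrist's pose just before it.
- ctrl.finish_job(): hands the job in; it is judged then, once.
Trained networks look in a picture, given as the dict that the camera call returned (one of the last four; its "shot" number tells which), for a name from the list of things; names that differ only in an ending like _2 or _b are one class to them, and where a whole thing is asked for, a point or a joint stands for the part that bears it (a point fixed in the world has none). Each returns a list of dicts, best first, with "score" (0 to 1); they miss things now and then, are a little off and sometimes report something else, mostly with a low value. They report only what shows in the picture. A call takes as long as a camera call.
- models.boxes_of(picture, name): "rect" ([left, top, right, bottom] in pixels, round what is visible of it).
The state is a dict: "clock": time; "qpos": joint angles; "qd": joint speeds; "tau": joint torques, N m; "eef_pos": TCP position; "tool_rot": TCP orientation; "force": force on the tool from outside, world axes, zero at the start; "torque": the same for the moment, N m; "width": finger opening in mm; "gripper_force": force on a finger pad.
Only numpy, scipy, OpenCV 4.12 (cv2) and the standard library are available. Lean on these libraries where they do the work, as an engineer would, in place of code of your own. Each camera call takes 0.05 s, during which the arm holds its last target. There are 200 camera calls.

## Task

Someone left a kiln post lying on the lid of the small bench kiln: put it away in the wooden furniture tray, set down (not dropped) flat on the tray's floor next to the two posts already there, while the lid is still shut. Then take the kiln lid by the wooden knob on its front, lift it to 25 degrees (give or take 4) and finish while still holding it there by the knob, so that I can look in at the test tiles. The lid falls shut by itself, so never let it drop, do not open it past 35 degrees at any time, and leave everything else on the bench where it is.

Things in the scene. Friction and masses are not known exactly. Their poses are not given: they have to be found in the camera images.
- kiln: Steel-cased bench test kiln, fixed: 270 deep (its x) x 280 wide (its y), 195 mm high over the closed flat lid (43 mm thick, covering the whole box). Origin on the bench under the centre of the box; its own -x is the front with the knob, z up. A grey control box (170 wide, top 108 mm above the bench) sticks out 36 mm from the front, below the knob.
- kiln_lid (a joint): Opening angle of the kiln lid in rad: 0 shut, growing as the front edge rises, stop at 1.75; 25 degrees is 0.436. No spring or stay, hardly any friction: the lid (0.8 kg, centre of mass near mid-panel) falls shut when let go; holding it takes about 3 to 4.5 N upward at the knob.
- kiln_hinge (a point): Middle of the lid's hinge axis, at the upper back edge of the kiln: 143 mm behind the kiln's origin (its +x) and 152 mm above the bench. The axis runs along the kiln's y.
- lid_knob: Turned wooden knob on the lid's front: barrel 34 mm thick, 44 long, pointing straight out. Origin mid-barrel, 52 mm before the lid's face; lid shut: 187 mm before the kiln's origin, 177 above the bench, 330 forward of and 25 above the hinge axis, axes as the kiln's. Bare 12 mm steel stem (30 long) behind it. Can be pinched from above across its sides and pivots between the pads as the lid turns.
- post: The kiln post to clear away, a buff ceramic bar 38 x 120 x 38 mm, about 0.32 kg, lying on the kiln lid. Origin at its centre, length along its own y.
- tray: Shallow open wooden furniture tray, outside 280 (its x) x 200 (its y) x 34 mm high, walls and floor 8 mm thick, fixed to the bench to the left or the right of the kiln. Origin on the bench under its centre. Two posts lie in its +x half; the -x half (its x from -132 to about +35 mm) is free.
- post_b: Post like the other, lying in the tray across its width, about 60 mm to the tray's +x. Origin at its centre, length along its y. Leave it.
- post_c: Third such post in the tray, beside the second, about 109 mm to the tray's +x. Origin at its centre. Leave it.
- banding_wheel: Cast banding wheel (turntable), 200 mm in diameter, 68 mm high, 2.5 kg, on the other side of the kiln from the tray. Origin under its centre. Leave it.
- bisque_cup: Fired clay cup, 72 mm in diameter, 75 mm high, standing on the banding wheel. Origin under its centre. Leave it.
- bisque_bowl: Small fired clay bowl, 90 mm in diameter, 45 mm high, on the bench. Origin under its centre. Leave it.
- glaze_jar: White glaze jar with screw cap, 72 mm in diameter, 100 mm high. Origin under its centre. Leave it.
- brush: Wooden-handled brush, 190 mm long, lying on the bench. Leave it.

How it is judged:
By the outcome, as a careful person would: the job done as asked, in the order asked, and still so for the second after the job is handed in, while the arm keeps its last pose, push and grip.
It also fails if it takes over 53 s, if anything falls off the work surface, if the arm or the gripper's body presses on something with over 40 N, if the wrist force passes 120 N, or if a joint passes its speed limit or range.

## Working session

There is one attempt and no reset: what is moved stays moved. The work goes in short steps, Python scripts to look and compute and a shell command to move; the robot and the scene stay as the last step left them, time stands still between calls to the robot, and variables do not carry over. Pictures are saved under pics/ and viewed, at most 10 in all, crops included, and the job is handed in when it is done.

```bash
mkdir -p pics
cat > h.py <<'E'
import numpy as np, cv2
from cell import status, get_image, ctrl, models
def cloud(p):
    z=p["z_map"]; v,u=np.mgrid[0:480,0:640]
    X=np.stack([(u-p["cx"])/p["fx"]*z,-(v-p["cy"])/p["fy"]*z,-z],-1)
    return X@np.array(p["rotation"]).T+np.array(p["position"])
def save(p,n): cv2.imwrite(f"pics/{n}.png",p["color"][:,:,::-1])
E
python3 - <<'E'
from h import *
s=status.read_state(); print(s["clock"],s["eef_pos"],s["tool_rot"],s["width"])
for n in("top","scene"):
    p=get_image(n); save(p,n); C=cloud(p); np.save(n+".npy",C)
    print(n,np.round(p["position"]),{k:p[k] for k in p if k not in("color","z_map","position","rotation")})
    for o in "kiln lid_knob post tray banding_wheel bisque_cup bisque_bowl glaze_jar brush".split():
        for b in models.boxes_of(p,o)[:3]:
            l,t,r,bt=[int(x) for x in b["rect"]]; c=C[(t+bt)//2,(l+r)//2]
            print(o,round(b["score"],2),[l,t,r,bt],np.round(c))
E
```

```text
0.0 [ 143.49339669 -633.296696    230.38082363] [-3.13964926e+00  4.78797081e-05  2.22801497e-01] 85.65411378822884Traceback (most recent call last):
  File "<stdin>", line 4, in <module>
  File "h.py", line 6, in cloud
    return X@np.array(p["rotation"]).T+np.array(p["position"])
           ~~~~~~~~~~~~~~~~~~~~~~~~~~~^~~~~~~~~~~~~~~~~~~~~~~~
ValueError: operands could not be broadcast together with shapes (480,640) (3,)
```

```bash
sed -i 's/^import numpy.*/&\nfrom scipy.spatial.transform import Rotation as Ro/; s/np.array(p\["rotation"\]).T/Ro.from_euler("xyz",p["rotation"]).as_matrix().T/' h.py
python3 - <<'E'
from h import *
for n in("top","scene"):
    p=get_image(n); save(p,n); C=cloud(p); np.save(n+".npy",C)
    print(n,{k:p[k] for k in p if k not in("color","z_map")}, np.round(np.median(C[...,2])))
    for o in "kiln lid_knob post tray banding_wheel bisque_cup bisque_bowl glaze_jar brush".split():
        for b in models.boxes_of(p,o)[:3]:
            l,t,r,bt=[int(x) for x in b["rect"]]; c=C[(t+bt)//2,(l+r)//2]
            print(o,round(b["score"],2),[l,t,r,bt],np.round(c))
E
```

```text
top {'fx': 607.6181439510896, 'fy': 607.6181439510896, 'cx': 314.5132354870645, 'cy': 235.5285692266144, 'position': array([ 381.8653714 ,   27.05495543, 1609.65477913]), 'rotation': array([ 0.11212688, -0.00835058, -1.56618168]), 'shot': 2} 2.0
kiln 0.97 [245, 124, 404, 288] [605.  -5. 231.]
lid_knob 0.64 [363, 245, 388, 273] [ 487. -126.  189.]
post 0.75 [142, 209, 191, 231] [597. 401.  41.]
post 0.55 [309, 169, 334, 220] [633.   2. 232.]
tray 0.71 [121, 191, 208, 298] [538. 414.   1.]
tray 0.56 [245, 123, 404, 291] [603.  -5. 233.]
banding_wheel 0.93 [443, 214, 517, 292] [ 512. -405.   78.]
banding_wheel 0.27 [244, 129, 407, 287] [600.  -7. 236.]
banding_wheel 0.21 [388, 275, 405, 349] [ 362. -199.   16.]
bisque_cup 0.86 [477, 229, 513, 258] [ 539. -446.   70.]
bisque_cup 0.37 [439, 213, 517, 292] [ 516. -404.   60.]
bisque_cup 0.23 [366, 252, 388, 274] [ 478. -130.  195.]
bisque_bowl 0.72 [237, 279, 271, 315] [399. 172.   9.]
glaze_jar 0.96 [400, 149, 434, 178] [ 738. -244.  103.]
brush 0.57 [388, 275, 403, 351] [ 359. -197.   12.]
scene {'fx': 502.95739812074584, 'fy': 502.95739812074584, 'cx': 325.2151157782272, 'cy': 235.6241721895663, 'position': array([1453.23868108,  295.78263842,  802.17417202]), 'rotation': array([ 0.95762089, -0.02330147,  1.90435556]), 'shot': 3} 11.0
kiln 0.66 [233, 183, 400, 363] [750.  49. 190.]
kiln 0.2 [171, 265, 209, 315] [ 772. -230.   79.]
lid_knob 0.75 [275, 184, 296, 199] [ 488. -126.  192.]
post 0.96 [463, 311, 527, 338] [612. 402.  48.]
post 0.69 [289, 204, 334, 248] [663.   6. 233.]
post 0.55 [463, 322, 530, 356] [653. 407.  45.]
tray 0.75 [445, 261, 551, 377] [592. 407.  46.]
tray 0.7 [390, 233, 425, 260] [370. 167.  24.]
banding_wheel 0.53 [390, 235, 424, 264] [372. 169.  16.]
bisque_cup 0.78 [161, 185, 183, 223] [ 559. -403.  135.]
bisque_bowl 0.61 [391, 234, 424, 264] [372. 169.  16.]
glaze_jar 0.86 [172, 261, 209, 318] [ 771. -230.   80.]
```

View pics/top.png

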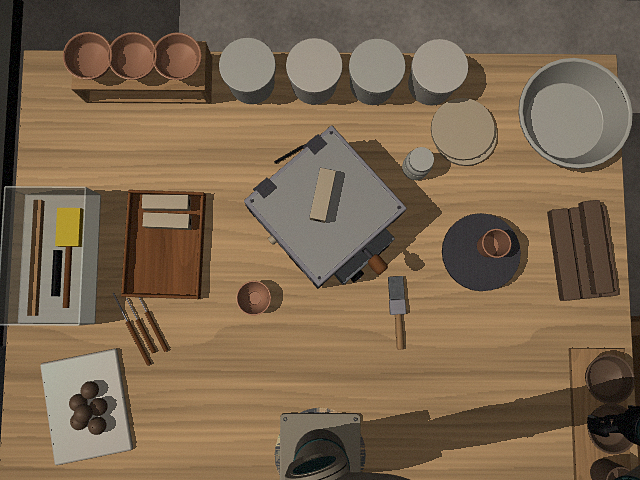

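View pics/scene.png

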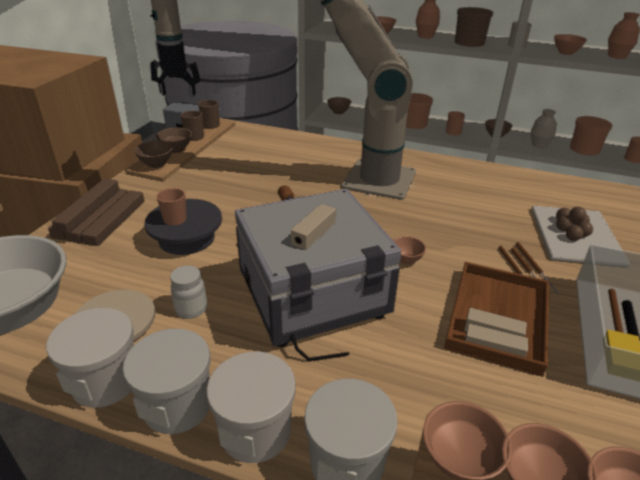

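Run:
```python
from h import *
C=np.load("top.npy"); Z=C[...,2]
def box(name,rect,lo,hi):
    l,t,r,b=rect; m=np.zeros(Z.shape,np.uint8); m[t:b,l:r]=((Z>lo)&(Z<hi))[t:b,l:r]
    n,L,st,_=cv2.connectedComponentsWithStats(m); k=1+st[1:,4].argmax()
    P=C[L==k]; q=cv2.minAreaRect(P[:,:2].astype(np.float32)); print(name,len(P),"z",np.round(np.percentile(P[:,2],[5,50,95])),"c",np.round(q[0]),np.round(q[1]),round(q[2],1))
box("lid",(235,115,415,295),180,250)
box("lid195",(235,115,415,295),180,205)
box("post",(295,155,350,230),218,250)
box("posts bc",(135,190,200,235),36,60)
box("tray",(112,182,215,305),25,60)
box("knob",(355,240,395,280),165,215)
# scene
C=np.load("scene.npy"); Z=C[...,2]
box("S lid",(225,175,405,285),180,205)
box("S post",(280,195,345,255),218,250)
box("S knob",(270,178,300,204),160,215)
box("S posts",(450,300,540,365),38,60)
box("S tray",(435,250,560,385),26,60)
```

```text
lid 13707 z [190. 196. 230.] c [590. -31.] [347. 280.] 41.6
lid195 12831 z [190. 195. 201.] c [590. -31.] [347. 280.] 41.6
post 858 z [228. 233. 238.] c [634.  -1.] [ 38. 120.] 78.6
posts bc 691 z [39. 46. 51.] c [648. 405.] [ 45. 120.] 1.9
tray 1940 z [27. 35. 49.] c [537. 411.] [203. 280.] 88.4
knob 472 z [179. 191. 198.] c [ 494. -112.] [97. 53.] 31.8
S lid 9410 z [187. 196. 198.] c [593. -26.] [346. 281.] 41.7
S post 834 z [220. 233. 235.] c [634.   2.] [ 41. 125.] 78.0
S knob 298 z [178. 192. 197.] c [ 503. -117.] [96. 67.] 18.2
S posts 1822 z [40. 47. 49.] c [620. 406.] [ 95. 123.] 0.2
S tray 3639 z [28. 38. 49.] c [536. 414.] [200. 287.] 88.4
```

```bash
python3 -m handwheel '[{"delta_pos":[2,2.6,1],"yaw":-0.042},{"delta_pos":[2,2.6,1],"yaw":-0.042},{"delta_pos":[2,2.6,1],"yaw":-0.042},{"delta_pos":[2,2.6,1],"yaw":-0.042},{"delta_pos":[2,2.6,1],"yaw":-0.042},{"delta_pos":[2,2.6,1],"yaw":-0.042},{"delta_pos":[2,2.6,1],"yaw":-0.042},{"delta_pos":[2,2.6,1],"yaw":-0.042},{"delta_pos":[2,2.6,1],"yaw":-0.042},{"delta_pos":[2,2.6,1],"yaw":-0.042}]' 1
python3 -m handwheel '[{"delta_pos":[2,2.6,0]},{"delta_pos":[2,2.6,0]},{"delta_pos":[2,2.6,0]},{"delta_pos":[2,2.6,0]},{"delta_pos":[2,2.6,0]},{"delta_pos":[2,2.6,0]},{"delta_pos":[2,2.6,0]},{"delta_pos":[2,2.6,0]},{"delta_pos":[2,2.6,0]},{"delta_pos":[2,2.6,0]}]'
python3 -m handwheel '[{"delta_pos":[2,2.6,0]},{"delta_pos":[2,2.6,0]},{"delta_pos":[2,2.6,0]},{"delta_pos":[2,2.6,0]},{"delta_pos":[0,0,0]},{"delta_pos":[0,0,0]},{"delta_pos":[0,0,0]}]'
```

```text
clock: 1.88
eef_pos: [344.4, -372.5, 332.0]
tool_rot: [3.141, -0.0, -0.199]
force: [0.9, 0.1, -0.2]
width: 85.5
gripper_force: 0.0schema error: expected keys delta_pos, yaw
schema error: expected keys delta_pos, yaw
```

```bash
python3 -m handwheel '[{"delta_pos":[2,2.6,0],"yaw":0},{"delta_pos":[2,2.6,0],"yaw":0},{"delta_pos":[2,2.6,0],"yaw":0},{"delta_pos":[2,2.6,0],"yaw":0},{"delta_pos":[2,2.6,0],"yaw":0},{"delta_pos":[2,2.6,0],"yaw":0},{"delta_pos":[2,2.6,0],"yaw":0},{"delta_pos":[2,2.6,0],"yaw":0},{"delta_pos":[2,2.6,0],"yaw":0},{"delta_pos":[2,2.6,0],"yaw":0}]'
python3 -m handwheel '[{"delta_pos":[2,2.6,0],"yaw":0},{"delta_pos":[2,2.6,0],"yaw":0},{"delta_pos":[2,2.6,0],"yaw":0},{"delta_pos":[2,2.6,0],"yaw":0},{"delta_pos":[1,1,0],"yaw":0},{"delta_pos":[0,0,0],"yaw":0},{"delta_pos":[0,0,0],"yaw":0},{"delta_pos":[0,0,0],"yaw":0}]'
python3 - <<'E'
from h import *
s=status.read_state(); print(s["clock"],np.round(s["eef_pos"],1),s["tool_rot"],s["force"])
p=get_image("wrist"); save(p,"w1"); print({k:p[k] for k in p if k not in("color","z_map")})
H=np.array(p["hand_eye"]); T=Ro.from_euler("xyz",s["tool_rot"]).as_matrix()
v,u=np.mgrid[0:480,0:640]; dx=(u-p["cx"])/p["fx"]; dy=(v-p["cy"])/p["fy"]; r=np.hypot(dx,dy)+1e-9
z=p["z_map"]; k=np.tan(np.minimum(r,1.5))/r
X=np.stack([dx*k*z,-dy*k*z,-z],-1)
W=(X@H[:3,:3].T+H[:3,3])@T.T+s["eef_pos"]; 
m=((W[...,2]>222)&(W[...,2]<245)&(abs(W[...,0]-634)<80)&(abs(W[...,1])<60)&(z>0)).astype(np.uint8)
n,L,st,_=cv2.connectedComponentsWithStats(m); P=W[L==1+st[1:,4].argmax()]
print(len(P),cv2.minAreaRect(P[:,:2].astype(np.float32)),np.percentile(P[:,2],[5,50,95]))
E
```

```text
clock: 2.72
eef_pos: [544.4, -112.6, 331.5]
tool_rot: [3.142, -0.0, -0.197]
force: [-0.4, -1.1, 0.1]
width: 85.4
gripper_force: 0.0
clock: 3.38
eef_pos: [633.0, -1.5, 331.2]
tool_rot: [3.14, 0.0, -0.199]
force: [-0.3, -0.6, -0.2]
width: 85.9
gripper_force: 0.0
3.3833 [633.   -1.5 331.2] [ 3.14016847e+00  4.63677706e-04 -1.98735891e-01] [-0.25835406 -0.57595064 -0.19019792]
{'fx': 371.64829954431775, 'fy': 371.64829954431775, 'cx': 319.5024803897095, 'cy': 241.7187875607439, 'hand_eye': array([[ 6.54644105e-04,  9.45993139e-01,  3.24185985e-01,
         8.36481946e+01],
       [ 9.99999560e-01, -8.36890324e-04,  4.22747104e-04,
        -2.62654991e-01],
       [ 6.71223974e-04,  3.24185566e-01, -9.45993271e-01,
        -1.43075042e+02],
       [ 0.00000000e+00,  0.00000000e+00,  0.00000000e+00,
         1.00000000e+00]]), 'shot': 4}
8950 ((634.80712890625, 0.02706146240234375), (38.322509765625, 119.52461242675781), 78.55481719970703) [232.23758025 233.46268457 234.5635224 ]
```

View pics/w1.png

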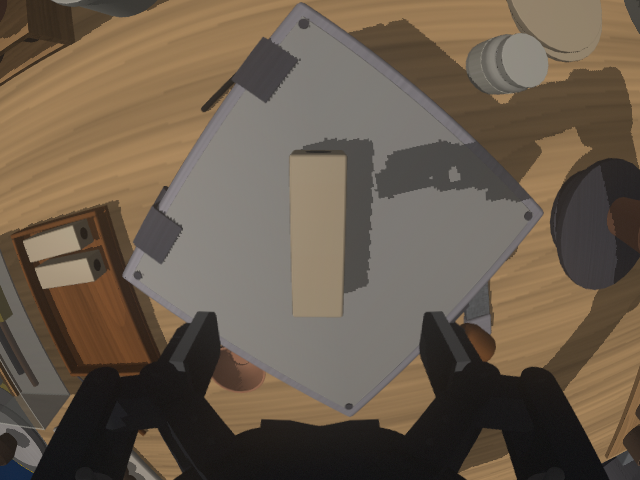

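The wrist picture shows the post (columns 290–346, rows 152–317) square to the fingers; the fit agrees with the top camera to within 1 mm. Descending and gripping.

```bash
python3 -m handwheel '[{"delta_pos":[0.2,0.15,-2],"yaw":0},{"delta_pos":[0,0,-2],"yaw":0},{"delta_pos":[0,0,-2],"yaw":0},{"delta_pos":[0,0,-2],"yaw":0},{"delta_pos":[0,0,-2],"yaw":0},{"delta_pos":[0,0,-1.5],"yaw":0},{"delta_pos":[0,0,-1.3],"yaw":0},{"delta_pos":[0,0,0],"yaw":0},{"delta_pos":[0,0,0],"yaw":0}]'
python3 -m handwheel '[{"delta_pos":[0,0,0],"yaw":0},{"delta_pos":[0,0,0],"yaw":0},{"delta_pos":[0,0,0],"yaw":0},{"delta_pos":[0,0,0],"yaw":0},{"delta_pos":[0,0,0],"yaw":0},{"delta_pos":[0,0,0],"yaw":0},{"delta_pos":[0,0,0],"yaw":0},{"delta_pos":[0,0,0],"yaw":0},{"delta_pos":[0,0,0],"yaw":0},{"delta_pos":[0,0,0],"yaw":0}]' -1
```

```text
clock: 4.18
eef_pos: [635.0, 0.2, 203.3]
tool_rot: [3.141, 0.001, -0.199]
force: [1.1, -0.0, -0.4]
width: 85.6
gripper_force: 0.0
clock: 5.02
eef_pos: [636.2, 0.9, 204.5]
tool_rot: [3.141, -0.002, -0.198]
force: [-0.8, -1.0, 6.6]
width: 36.7
gripper_force: 61.7
```

```bash
python3 -m handwheel '[{"delta_pos":[0,0,1],"yaw":0},{"delta_pos":[0,0,2],"yaw":0},{"delta_pos":[0,0,2],"yaw":0},{"delta_pos":[0,0,2],"yaw":0},{"delta_pos":[0,0,2],"yaw":0},{"delta_pos":[0,0,0],"yaw":0}]'
python3 -m handwheel '[{"delta_pos":[-0.8,2.5,0],"yaw":0.1},{"delta_pos":[-0.8,2.5,0],"yaw":0.1},{"delta_pos":[-0.8,2.5,0],"yaw":0.1},{"delta_pos":[-0.8,2.5,0],"yaw":0.1},{"delta_pos":[-0.8,2.5,0],"yaw":0.1},{"delta_pos":[-0.8,2.5,0],"yaw":0.1},{"delta_pos":[-0.8,2.5,0],"yaw":0.1},{"delta_pos":[-0.8,2.5,0],"yaw":0.1},{"delta_pos":[-0.8,2.5,0],"yaw":0.1},{"delta_pos":[-0.8,2.5,0],"yaw":0.1}]'
python3 -m handwheel '[{"delta_pos":[-0.8,2.5,0],"yaw":0.1},{"delta_pos":[-0.8,2.5,0],"yaw":0.1},{"delta_pos":[-0.8,2.5,0],"yaw":0.1},{"delta_pos":[-0.8,2.5,0],"yaw":0.1},{"delta_pos":[-0.8,2.5,0],"yaw":0.1},{"delta_pos":[-0.8,2.5,0],"yaw":0.1},{"delta_pos":[-0.4,1,0],"yaw":0.1},{"delta_pos":[0,0,0],"yaw":0.04},{"delta_pos":[0,0,0],"yaw":0},{"delta_pos":[0,0,0],"yaw":0}]'
cat >> h.py <<'E'
def wrist(n):
    s=status.read_state(); p=get_image("wrist"); save(p,n)
    H=np.array(p["hand_eye"]); T=Ro.from_euler("xyz",s["tool_rot"]).as_matrix()
    v,u=np.mgrid[0:480,0:640]; dx=(u-p["cx"])/p["fx"]; dy=(v-p["cy"])/p["fy"]; r=np.hypot(dx,dy)+1e-9
    z=p["z_map"]; k=np.tan(np.minimum(r,1.5))/r
    X=np.stack([dx*k*z,-dy*k*z,-z],-1)
    W=(X@H[:3,:3].T+H[:3,3])@T.T+s["eef_pos"]; W[z<=0]=np.nan
    return s,p,W
def rect(W,lo,hi,x0,x1,y0,y1):
    m=((W[...,2]>lo)&(W[...,2]<hi)&(W[...,0]>x0)&(W[...,0]<x1)&(W[...,1]>y0)&(W[...,1]<y1)).astype(np.uint8)
    n,L,st,_=cv2.connectedComponentsWithStats(m); P=W[L==1+st[1:,4].argmax()]
    q=cv2.minAreaRect(P[:,:2].astype(np.float32)); print(len(P),np.round(q[0],1),np.round(q[1],1),round(q[2],1),"z",np.round(np.percentile(P[:,2],[5,50,95]),1))
E
python3 - <<'E'
from h import *
s,p,W=wrist("w2"); print(s["clock"],np.round(s["eef_pos"],1),s["tool_rot"],s["force"],s["width"],s["gripper_force"])
rect(W,28,60,370,710,290,530)
rect(W,40,60,560,680,320,500)
rect(W,200,400,300,800,200,600)
E
```

```text
clock: 5.52
eef_pos: [637.7, 2.0, 297.4]
tool_rot: [-3.14, -0.007, -0.197]
force: [1.0, -0.6, -2.2]
width: 37.3
gripper_force: 60.8
clock: 6.35
eef_pos: [554.2, 252.5, 291.8]
tool_rot: [-3.14, 0.002, 0.808]
force: [0.4, 0.4, -3.7]
width: 37.5
gripper_force: 60.8
clock: 7.18
eef_pos: [503.3, 410.7, 291.8]
tool_rot: [-3.14, 0.002, 1.541]
force: [-0.6, 0.5, -4.2]
width: 37.3
gripper_force: 60.9
7.1833 [503.3 410.7 291.8] [-3.13990570e+00  1.98467084e-03  1.54141283e+00] [-0.57908319  0.46083262 -4.1562586 ] 37.289946947956466 60.85550308227539
8398 [536.6 412.7] [198.9 280.8] 88.4 z [31.2 35.  47.2]
3598 [596.8 404.3] [119.7  39.3] 87.3 z [44.7 46.3 47.6]
73171 [503.5 419.7] [ 97.4 100.9] 45.0 z [319.3 350.8 388.6]
```

View pics/w2.png

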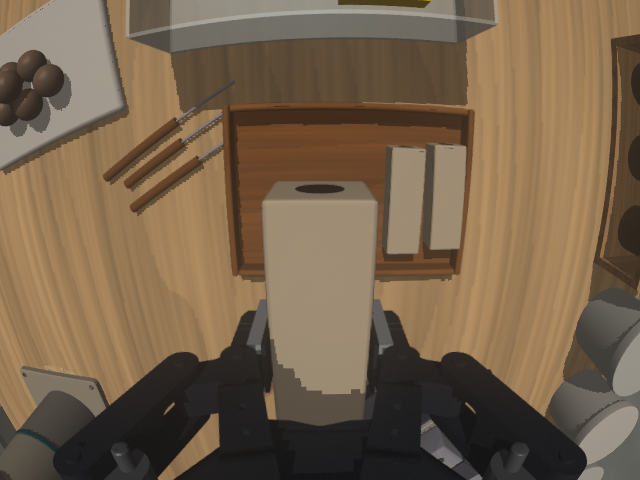

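The picture shows the post held level (columns 265–375) above the tray's free half, with the other two posts at columns 385–465; the tray fit gives 199 x 281 mm. Lowering.

```bash
python3 -m handwheel '[{"delta_pos":[0.4,0.1,-2],"yaw":0},{"delta_pos":[0,0,-3],"yaw":0},{"delta_pos":[0,0,-3],"yaw":0},{"delta_pos":[0,0,-3],"yaw":0},{"delta_pos":[0,0,-3],"yaw":0},{"delta_pos":[0,0,-3],"yaw":0},{"delta_pos":[0,0,-3],"yaw":0},{"delta_pos":[0,0,-3],"yaw":0},{"delta_pos":[0,0,-2],"yaw":0},{"delta_pos":[0,0,-1],"yaw":0}]'
python3 -m handwheel '[{"delta_pos":[0,0,-0.5],"yaw":0},{"delta_pos":[0,0,-0.2],"yaw":0},{"delta_pos":[0,0,-0.1],"yaw":0},{"delta_pos":[0,0,0],"yaw":0},{"delta_pos":[0,0,0],"yaw":0},{"delta_pos":[0,0,0],"yaw":0}]'
python3 -m handwheel '[{"delta_pos":[0,0,-0.1],"yaw":0},{"delta_pos":[0,0,0],"yaw":0},{"delta_pos":[0,0,0],"yaw":0}]'
```

```text
clock: 8.07
eef_pos: [506.7, 409.9, 29.8]
tool_rot: [-3.138, 0.004, 1.541]
force: [0.3, -0.5, -3.3]
width: 37.1
gripper_force: 60.8
clock: 8.57
eef_pos: [508.3, 413.1, 26.5]
tool_rot: [3.14, -0.001, 1.543]
force: [0.6, 0.1, -3.9]
width: 37.1
gripper_force: 60.8
clock: 8.82
eef_pos: [507.7, 412.6, 24.5]
tool_rot: [3.141, -0.0, 1.543]
force: [0.5, -0.2, -4.3]
width: 36.6
gripper_force: 60.8
```

```bash
python3 -m handwheel '[{"delta_pos":[0,0,-0.3],"yaw":0},{"delta_pos":[0,0,-0.1],"yaw":0},{"delta_pos":[0,0,0],"yaw":0},{"delta_pos":[0,0,0],"yaw":0}]'
python3 -m handwheel '[{"delta_pos":[0,0,-0.1],"yaw":0},{"delta_pos":[0,0,0],"yaw":0},{"delta_pos":[0,0,0],"yaw":0}]'
python3 -m handwheel '[{"delta_pos":[0,0,-0.1],"yaw":0},{"delta_pos":[0,0,0],"yaw":0},{"delta_pos":[0,0,0],"yaw":0}]'
```

```text
clock: 9.15
eef_pos: [507.5, 412.5, 20.0]
tool_rot: [-3.141, 0.0, 1.543]
force: [-0.6, -0.1, -3.3]
width: 37.5
gripper_force: 60.8
clock: 9.4
eef_pos: [507.6, 412.5, 19.3]
tool_rot: [-3.141, 0.0, 1.543]
force: [0.2, 0.3, -2.9]
width: 37.1
gripper_force: 60.8
clock: 9.65
eef_pos: [507.7, 412.5, 18.2]
tool_rot: [-3.142, 0.0, 1.543]
force: [0.5, 0.4, -3.4]
width: 37.1
gripper_force: 60.8
```

```bash
python3 -m handwheel '[{"delta_pos":[0,0,-0.1],"yaw":0},{"delta_pos":[0,0,0],"yaw":0},{"delta_pos":[0,0,0],"yaw":0}]'
python3 -m handwheel '[{"delta_pos":[0,0,-0.1],"yaw":0},{"delta_pos":[0,0,0],"yaw":0},{"delta_pos":[0,0,0],"yaw":0}]'
```

```text
clock: 9.9
eef_pos: [507.7, 412.7, 17.6]
tool_rot: [3.141, -0.0, 1.543]
force: [-0.7, -1.2, -1.2]
width: 36.9
gripper_force: 61.1
clock: 10.15
eef_pos: [507.7, 412.7, 17.5]
tool_rot: [3.141, -0.0, 1.543]
force: [-1.9, -2.5, 5.3]
width: 37.1
gripper_force: 62.0
```

Contact at the predicted height (17.5 mm). Releasing and retreating upward.

```bash
python3 -m handwheel '[{"delta_pos":[0,0,0],"yaw":0},{"delta_pos":[0,0,0],"yaw":0},{"delta_pos":[0,0,0],"yaw":0},{"delta_pos":[0,0,0],"yaw":0},{"delta_pos":[0,0,0],"yaw":0},{"delta_pos":[0,0,0],"yaw":0},{"delta_pos":[0,0,0],"yaw":0},{"delta_pos":[0,0,0],"yaw":0},{"delta_pos":[0,0,0],"yaw":0}]' 1
python3 -m handwheel '[{"delta_pos":[0,0,1],"yaw":0},{"delta_pos":[0,0,2],"yaw":0},{"delta_pos":[0,0,3],"yaw":0},{"delta_pos":[0,0,4],"yaw":0},{"delta_pos":[0,0,4],"yaw":0},{"delta_pos":[0,0,4],"yaw":0},{"delta_pos":[0,0,4],"yaw":0},{"delta_pos":[0,0,4],"yaw":0},{"delta_pos":[0,0,3],"yaw":0},{"delta_pos":[0,0,0],"yaw":0}]'
python3 - <<'E'
from h import *
s,p,W=wrist("w3"); print(s["clock"],np.round(s["eef_pos"],1),s["width"])
rect(W,40,60,450,560,320,500); rect(W,40,60,565,680,320,500); rect(W,28,60,370,710,290,530)
E
```

```text
clock: 10.9
eef_pos: [507.6, 412.6, 16.3]
tool_rot: [-3.142, -0.0, 1.543]
force: [-0.1, -0.4, 0.5]
width: 85.6
gripper_force: 0.0
clock: 11.73
eef_pos: [509.5, 415.6, 315.1]
tool_rot: [3.132, -0.01, 1.543]
force: [-0.0, 0.7, 0.2]
width: 85.2
gripper_force: 0.0
11.7333 [509.5 415.6 315.1] 85.15259187353917
3433 [507.5 411.7] [119.5  38.2] 88.6 z [44.9 46.4 47.7]
3277 [597.  403.8] [120.2  38.9] 87.4 z [44.6 46.3 47.7]
8588 [537.  412.7] [200.6 281. ] 88.5 z [30.8 34.7 47.2]
```

```bash
python3 -m handwheel '[{"delta_pos":[-0.2,-3,0],"yaw":-0.045},{"delta_pos":[-0.2,-3,0],"yaw":-0.045},{"delta_pos":[-0.2,-3,0],"yaw":-0.045},{"delta_pos":[-0.2,-3,0],"yaw":-0.045},{"delta_pos":[-0.2,-3,0],"yaw":-0.045},{"delta_pos":[-0.2,-3,0],"yaw":-0.045},{"delta_pos":[-0.2,-3,0],"yaw":-0.045},{"delta_pos":[-0.2,-3,0],"yaw":-0.045},{"delta_pos":[-0.2,-3,0],"yaw":-0.045},{"delta_pos":[-0.2,-3,0],"yaw":-0.045}]'
python3 -m handwheel '[{"delta_pos":[-0.2,-3,0],"yaw":-0.045},{"delta_pos":[-0.2,-3,0],"yaw":-0.045},{"delta_pos":[-0.2,-3,0],"yaw":-0.045},{"delta_pos":[-0.1,-3,0],"yaw":-0.045},{"delta_pos":[-0.1,-3,0],"yaw":-0.045},{"delta_pos":[-0.1,-3,0],"yaw":-0.045},{"delta_pos":[0,-3,0],"yaw":-0.045},{"delta_pos":[0,-3,0],"yaw":-0.05},{"delta_pos":[0,0,0],"yaw":0},{"delta_pos":[0,0,0],"yaw":0}]'
python3 - <<'E'
from h import *
s,p,W=wrist("w4"); print(s["clock"],np.round(s["eef_pos"],1),s["tool_rot"],s["force"])
print(models.boxes_of(p,"lid_knob")[:2])
rect(W,188,205,400,850,-250,250); 
a=np.radians(41.6);u=np.array([np.cos(a),np.sin(a)]);n=np.array([-u[1],u[0]])
D=W[...,:2]-[618.5,-4.5]; kx=D@u; ky=D@n
m=(kx<-155)&(kx>-225)&(abs(ky)<40)&(W[...,2]>175)&(W[...,2]<215)
print(m.sum(),[np.round(np.percentile(q[m],[1,50,99]),1) for q in(kx,ky,W[...,2])])
E
```

```text
clock: 12.62
eef_pos: [486.5, 110.8, 305.7]
tool_rot: [-3.14, 0.001, 1.091]
force: [0.5, 1.0, 0.6]
width: 85.6
gripper_force: 0.0
clock: 13.45
eef_pos: [477.5, -129.2, 305.5]
tool_rot: [-3.14, 0.001, 0.724]
force: [-0.3, 0.0, -0.8]
width: 85.8
gripper_force: 0.0
13.45 [ 477.5 -129.2  305.5] [-3.14023249e+00  1.45854776e-03  7.23844793e-01] [-0.34159309  0.04828013 -0.8484206 ]
[{'rect': [128.8, 0.0, 508.7, 265.2], 'score': 0.75}, {'rect': [0.0, 0.0, 73.0, 41.2], 'score': 0.57}]
64637 [564.4 -52.9] [137.5 278.9] 41.6 z [194.6 196.  197.3]
2718 [array([-209.8, -184.3, -156.3]), array([-16.2,  -0.4,  16. ]), array([178.2, 190.2, 195. ])]
```

View pics/w4.png

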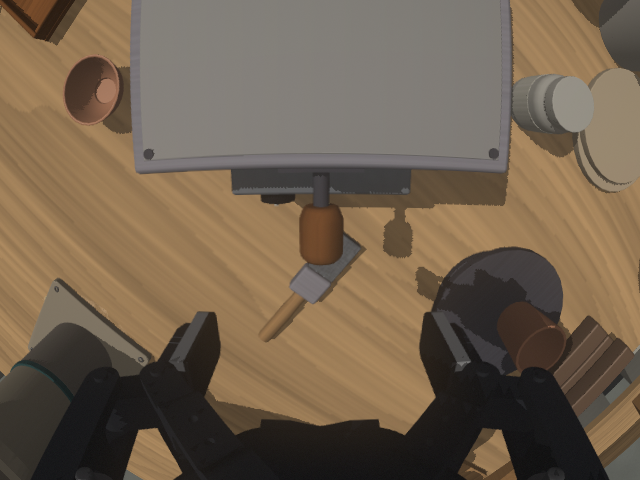

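The knob (columns 299–343, rows 203–265) is centred between the fingers, and the measured tip is within 1 mm of the model. Descending and gripping.

```bash
python3 -m handwheel '[{"delta_pos":[0.1,0.1,-2],"yaw":0},{"delta_pos":[0,0,-2],"yaw":0},{"delta_pos":[0,0,-2],"yaw":0},{"delta_pos":[0,0,-2],"yaw":0},{"delta_pos":[0,0,-2],"yaw":0},{"delta_pos":[0,0,-2],"yaw":0},{"delta_pos":[0,0,-2],"yaw":0},{"delta_pos":[0,0,-1.1],"yaw":0},{"delta_pos":[0,0,0],"yaw":0},{"delta_pos":[0,0,0],"yaw":0}]'
python3 -m handwheel '[{"delta_pos":[0,0,0],"yaw":0},{"delta_pos":[0,0,0],"yaw":0},{"delta_pos":[0,0,0],"yaw":0},{"delta_pos":[0,0,0],"yaw":0},{"delta_pos":[0,0,0],"yaw":0},{"delta_pos":[0,0,0],"yaw":0},{"delta_pos":[0,0,0],"yaw":0},{"delta_pos":[0,0,0],"yaw":0},{"delta_pos":[0,0,0],"yaw":0},{"delta_pos":[0,0,0],"yaw":0}]' -1
python3 - <<'E'
import numpy as np
u=np.array([np.cos(np.radians(41.6)),np.sin(np.radians(41.6))])
for d in (2,5,8,11,14,17,20,23,25):
    t=np.radians(d); b=330-(330*np.cos(t)-25*np.sin(t)); print(d,np.round([*(b*u),25*np.cos(t)+330*np.sin(t)-25],1))
E
```

```text
clock: 14.38
eef_pos: [479.4, -125.0, 155.1]
tool_rot: [-3.14, 0.0, 0.73]
force: [0.1, -0.4, 0.3]
width: 85.2
gripper_force: 0.0
clock: 15.22
eef_pos: [481.0, -127.4, 156.5]
tool_rot: [3.138, -0.002, 0.727]
force: [0.7, -2.0, 5.1]
width: 31.9
gripper_force: 59.2
2 [ 0.8  0.7 11.5]
5 [ 2.6  2.3 28.7]
8 [ 5.   4.4 45.7]
11 [ 8.1  7.2 62.5]
14 [11.9 10.5 79.1]
17 [16.2 14.4 95.4]
20 [ 21.3  18.9 111.4]
23 [ 26.9  23.9 127. ]
25 [ 31.   27.5 137.1]
```

```bash
python3 -m handwheel '[{"delta_pos":[0.05,0.05,0.6],"yaw":0},{"delta_pos":[0.05,0.05,0.55],"yaw":0},{"delta_pos":[0.1,0.1,0.85],"yaw":0},{"delta_pos":[0.1,0.05,0.85],"yaw":0},{"delta_pos":[0.1,0.1,0.85],"yaw":0},{"delta_pos":[0.1,0.1,0.85],"yaw":0},{"delta_pos":[0,0,0],"yaw":0},{"delta_pos":[0,0,0],"yaw":0}]'
```

```text
clock: 15.88
eef_pos: [485.8, -123.0, 201.4]
tool_rot: [3.139, -0.001, 0.728]
force: [5.9, -4.6, -5.3]
width: 32.4
gripper_force: 60.3
```

```bash
python3 -m handwheel '[{"delta_pos":[0.15,0.15,0.85],"yaw":0},{"delta_pos":[0.15,0.15,0.85],"yaw":0},{"delta_pos":[0.2,0.15,0.85],"yaw":0},{"delta_pos":[0.2,0.15,0.8],"yaw":0},{"delta_pos":[0.2,0.2,0.8],"yaw":0},{"delta_pos":[0.2,0.2,0.8],"yaw":0},{"delta_pos":[0.25,0.2,0.8],"yaw":0},{"delta_pos":[0.25,0.25,0.8],"yaw":0},{"delta_pos":[0,0,0],"yaw":0},{"delta_pos":[0,0,0],"yaw":0}]'
```

```text
clock: 16.72
eef_pos: [501.9, -108.7, 266.6]
tool_rot: [3.138, -0.001, 0.728]
force: [6.7, -5.5, -5.6]
width: 31.8
gripper_force: 61.3
```

```bash
python3 -m handwheel '[{"delta_pos":[0.3,0.25,0.8],"yaw":0},{"delta_pos":[0.3,0.25,0.8],"yaw":0},{"delta_pos":[0.2,0.2,0.5],"yaw":0},{"delta_pos":[0.2,0.2,0.5],"yaw":0},{"delta_pos":[0,0,0],"yaw":0},{"delta_pos":[0,0,0],"yaw":0},{"delta_pos":[0,0,0],"yaw":0}]'
python3 - <<'E'
from h import *
p=get_image("scene"); save(p,"s5"); C=cloud(p)
u=np.array([np.cos(np.radians(41.6)),np.sin(np.radians(41.6))]); n=np.array([-u[1],u[0]])
D=C[...,:2]-[618.5,-4.5]; kx=D@u; ky=D@n; Z=C[...,2]
m=(kx>-60)&(kx<120)&(abs(ky)<110)&(Z>190)&(Z<330)
c=np.polyfit(kx[m],Z[m],1)
for _ in range(3):
    r=abs(np.polyval(c,kx)-Z); k=m&(r<6); c=np.polyfit(kx[k],Z[k],1)
print(m.sum(),k.sum(),"angle",-np.degrees(np.arctan(c[0])), "z at 135:",np.polyval(c,135))
E
```

```text
clock: 17.3
eef_pos: [511.5, -100.1, 292.0]
tool_rot: [3.139, 0.0, 0.728]
force: [6.3, -5.6, -6.2]
width: 32.2
gripper_force: 61.9
8710 8708 angle 24.895666876224656 z at 135: 202.8697853359447
```

View pics/s5.png

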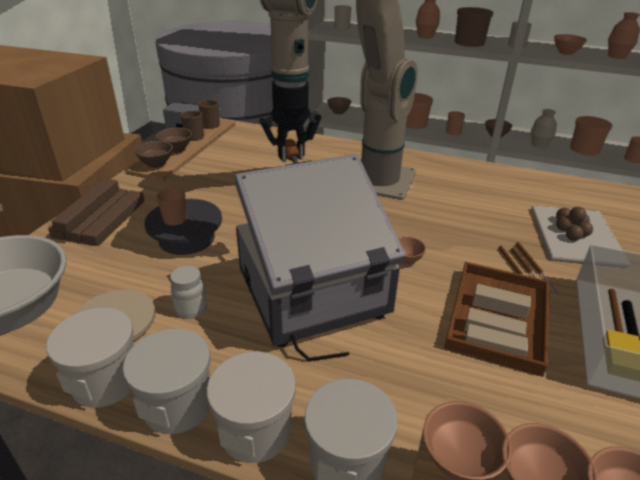

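The lid is held open by the knob (knob in the fingers near (292,150)). The plane fit gives 24.9°, and the three posts lie in the tray around (500,318). Letting it settle briefly, then handing in.

```bash
python3 -m handwheel '[{"delta_pos":[0,0,0],"yaw":0},{"delta_pos":[0,0,0],"yaw":0},{"delta_pos":[0,0,0],"yaw":0},{"delta_pos":[0,0,0],"yaw":0},{"delta_pos":[0,0,0],"yaw":0},{"delta_pos":[0,0,0],"yaw":0}]' && python3 -c "
from cell import ctrl; print(ctrl.finish_job())"
```

```text
clock: 17.85
eef_pos: [511.5, -100.2, 291.9]
tool_rot: [3.139, 0.0, 0.727]
force: [6.1, -5.3, -5.8]
width: 31.8
gripper_force: 61.9
the job is handed in; nothing more can be done
None
```

The post lies flat in the tray next to the other two, put there before the lid was touched, and the job was handed in at 17.9 s with the lid held by its knob at a measured 24.9°.

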